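Pack the day tray at a shared desk

TASK

Pack my things into the light-wood day tray, each lying wholly inside its own bay, flat on the lining and the right way up: the white mouse in the black-lined bay, the yellow sticky notes in the cork-lined bay, the blue stapler in the blue-lined bay and the round black-lidded paper-clip pot in the red-lined bay. Set each thing down gently rather than dropping it. The green notes and the red stapler belong to my desk-mate: leave them where they are.

Things in the scene. Friction and masses are not known exactly. Their poses are not given: they have to be found in the camera images.
- mouse: White wireless computer mouse with a black wheel: 94 mm long (x), 58 mm wide (y), 36 mm tall; its long sides are flat and upright from about 7 to 20 mm above the desk and rounded in above (top part 50 mm wide, 72 mm long); 60 to 120 g. Origin: centre of its underside; x points to the palm end, z up. Lies at any yaw on the desk.
- notes_yellow: Yellow sticky-note cube (to be packed): a plain solid block 51 x 51 mm, 34 mm tall with thin white lines round its sides; 50 to 100 g. Origin: centre of its underside; x and y square to its sides, z up. Stands at any yaw on the desk.
- stapler_blue: Blue mini stapler (to be packed): black foot, steel strip, coloured arm and heel; 64 mm long (x), 26 mm wide (y; flat parallel sides, heel 27 mm), 36 mm tall; 75 to 155 g. Origin: centre of its underside; x points to the heel, z up. Stands on its foot at any yaw on the desk.
- clip_pot: Closed round paper-clip pot, amber with a black lid: 48 mm diameter, 44 mm tall, straight sides; 63 to 126 g. Origin: centre of its underside, z up. Stands upright on the desk.
- notes_green: Green sticky-note cube (not to be packed, left where it is): a plain solid block 51 x 51 mm, 34 mm tall with thin white lines round its sides; 50 to 100 g. Origin: centre of its underside; x and y square to its sides, z up. Stands at any yaw on the desk.
- stapler_red: Red mini stapler (not to be packed, left where it is): black foot, steel strip, coloured arm and heel; 64 mm long (x), 26 mm wide (y; flat parallel sides, heel 27 mm), 36 mm tall; 75 to 155 g. Origin: centre of its underside; x points to the heel, z up. Stands on its foot at any yaw on the desk.
- bay_black: Bay with black floor and thin white walls, a fixed open box; four such, 2 by 2 (pitch 128 mm in x, 98 mm in y), fill a fixed wooden tray (264 x 204 mm, rim 14 mm). Outside 126 (x) x 96 (y) mm, walls 3 mm, inside 120 x 90. Origin: centre of its underside, 3 mm over the desk; lining 4 mm, wall tops 14 mm above it. x along the long side, within 0.2 rad of straight ahead; z up.
- bay_cork: Bay with brown cork floor and thin white walls, a fixed open box; four such, 2 by 2 (pitch 128 mm in x, 98 mm in y), fill a fixed wooden tray (264 x 204 mm, rim 14 mm). Outside 126 (x) x 96 (y) mm, walls 3 mm, inside 120 x 90. Origin: centre of its underside, 3 mm over the desk; lining 4 mm, wall tops 14 mm above it. x along the long side, within 0.2 rad of straight ahead; z up.
- bay_red: Bay with red floor and thin white walls, a fixed open box; four such, 2 by 2 (pitch 128 mm in x, 98 mm in y), fill a fixed wooden tray (264 x 204 mm, rim 14 mm). Outside 126 (x) x 96 (y) mm, walls 3 mm, inside 120 x 90. Origin: centre of its underside, 3 mm over the desk; lining 4 mm, wall tops 14 mm above it. x along the long side, within 0.2 rad of straight ahead; z up.
- bay_blue: Bay with blue floor and thin white walls, a fixed open box; four such, 2 by 2 (pitch 128 mm in x, 98 mm in y), fill a fixed wooden tray (264 x 204 mm, rim 14 mm). Outside 126 (x) x 96 (y) mm, walls 3 mm, inside 120 x 90. Origin: centre of its underside, 3 mm over the desk; lining 4 mm, wall tops 14 mm above it. x along the long side, within 0.2 rad of straight ahead; z up.
There are look-alikes about, which are no part of the job. What is shaped like the notes_yellow but pink is not meant.

How it is judged (in metres and radians):
At the end, for the whole second after the job is handed in: Each of the four things in its bay: origin within 60 mm along and 45 mm across of the bay's centre and under 8 mm above its underside (flat on the lining), tilt under 0.1 rad, released, at rest; green notes and red stapler upright, within 20 mm of their start (x of mouse in the frame of bay_black between -0.06 and 0.06 m and y of mouse in the frame of bay_black between -0.045 and 0.045 m and z of mouse in the frame of bay_black below 0.008 m and angle between each of mouse, notes_yellow, stapler_blue, clip_pot, notes_green, stapler_red's own z axis and vertical below 0.1 rad and linear speed of each of mouse, notes_yellow, stapler_blue, clip_pot below 0.02 m/s and angular speed of each of mouse, notes_yellow, stapler_blue, clip_pot below 0.2 rad/s and x of notes_yellow in the frame of bay_cork between -0.06 and 0.06 m and y of notes_yellow in the frame of bay_cork between -0.045 and 0.045 m and z of notes_yellow in the frame of bay_cork below 0.008 m and x of stapler_blue in the frame of bay_blue between -0.06 and 0.06 m and y of stapler_blue in the frame of bay_blue between -0.045 and 0.045 m and z of stapler_blue in the frame of bay_blue below 0.008 m and x of clip_pot in the frame of bay_red between -0.06 and 0.06 m and y of clip_pot in the frame of bay_red between -0.045 and 0.045 m and z of clip_pot in the frame of bay_red below 0.008 m and distance of each of notes_green, stapler_red from where it was at the start of the episode below 0.02 m); the robot touches nothing.
It fails at once if a thing is dropped from more than about 4 cm or thrown (faster than 0.9 m/s while no finger touches it) ((linear speed of mouse above 0.9 m/s and contact force between the fingers and mouse below 0.05 N) or (linear speed of notes_yellow above 0.9 m/s and contact force between the fingers and notes_yellow below 0.05 N) or (linear speed of stapler_blue above 0.9 m/s and contact force between the fingers and stapler_blue below 0.05 N) or (linear speed of clip_pot above 0.9 m/s and contact force between the fingers and clip_pot below 0.05 N)).
It fails at once if notes_green, which is to be left alone, is moved by more than 20 mm (distance of notes_green from where it was at the start of the episode above 0.02 m).
It fails at once if stapler_red, which is to be left alone, is moved by more than 20 mm (distance of stapler_red from where it was at the start of the episode above 0.02 m).
It also fails if it takes over 93 s, if anything falls off the work surface, if the arm or the gripper's body presses on something with over 40 N, if the wrist force passes 120 N, or if a joint passes its speed limit or range.

ROBOT

A 6-joint arm with a two-finger parallel gripper is mounted at the origin on the work surface. World frame = base frame: x ahead of the robot, y to its left, z up, the work surface at z = 0. Lengths are in mm, angles in degrees, forces in N, time in s.
With the tool pointing down it reaches from about 400 to 825 mm from the base axis. Payload 7 kg.
Tool frame: the origin (TCP) lies on the centre line of the jaws, within the pads' length; the fingertips stand 22 mm ahead of it and the grasp point (between the pads) lies 3 mm ahead of it; z points along the fingers, y is the direction in which the jaws open and shut (so a half turn about z gives the same grasp; the last joint's range is limited). The gripper opens to 88 mm and grips with 3 to 60 N. Pads are 19 mm wide; open, the fingers measure 130 mm over their backs; the gripper's body (78 mm by 193 mm) begins 47 mm behind the grasp point.
Start: joints at [83.027, 20.546, 0.682, 0, -70.136, -16.507], TCP at [268.943, 619.084, 248.561] pointing down, gripper open.
Joint ranges: [-176.03, 176.03], [-82.01, 121.73], [-58.28, 71.71], [-173.87, 95.51], [-174.79, -0.11], [-173.66, 173.66]. Speed limits (degrees/s): [136.94, 136.94, 172.46, 180, 180, 180].

INTERFACE

Orientations are given as a 3x3 rotation matrix whose columns are the frame's x, y, z axes.
In Python, from rig import manip, cams, ticket gives the robot as it stands. The module is installed in compiled form; this text tells all that it offers.
- The arm moves only by the tool step_arm, never from a script. Its argument "rows" is a list of rows, each a list of 6 numbers: the shift along the tool's x, y, z in units of 12 cm (1.0 is 12 cm), then the turn, a rotation vector about the tool's x, y, z in units of 360 degrees (1.0 is 360 degrees). A call has 1 to 10 rows; each row is the pose to reach, as a shift and turn from the pose commanded when the call began, along the tool's axes at that moment, turning the shorter way round; what a row does not reach only later rows make up. A row lasts 1/10 s, in which the tool goes at most 50 mm and 8.59 degrees, less where a joint would pass 70% of its speed; a pose out of reach is approached as far as the arm can. A call with a number of a shift or a turn outside -1 to 1 is refused whole. A call with a gripper value outside its range is refused whole. "jaw" is the closure, from 0 (fully open) to 1 (shut), set as the call begins (left out, the last holds). The fingers move at their own pace and stop on an object; "force" is the grip in N (left out, the last holds). Time passes only in rows, so rows that repeat a pose let the fingers close. It gives the time, the measured TCP pose, the force and the opening at its end, in the units of the state.
- manip.sense(): the state, without advancing time (a new reading comes with each control period).
- cams.camera(name): name is "scene" or "top" or "wrist"; returns the picture (384x512x3 uint8, blue, green, red); there is no depth.
- cams.get_calibration(name): a dict with "camera_matrix" (3x3 intrinsics, pixels), "k1" (the pictures are not rectified: a ray, as slopes to the right and down, at radius r is drawn at 1 + k1 r^2 times it, then the intrinsics apply), "extrinsics" (4x4, takes a point from world to camera coordinates); the wrist camera has in their place "mount" (4x4, takes a point from camera to tool coordinates, whose origin is the TCP and whose axes are the flange's). Camera axes: x right, y down, z forward; pixel columns grow to the right and rows downward; lengths in mm; the calibration is good to about 2 mm. A picture is of the moment at which its call begins: read the wrist's pose just before it. get_calibration takes no time and is no camera call.
- ticket.hand_in(): hands the job in, once; it reports no verdict.
The state is a dict: "clock": time; "q": joint angles; "dq": joint speeds; "tau": joint torques, N m; "tcp_pos": TCP position; "ee_rot": TCP orientation; "contact_force": force on the tool from outside, world axes, zero at the start; "wrist_torque": the same for the moment, N m; "opening": opening from 0.0 (shut) to 1.0 (fully open).
Only numpy, scipy, OpenCV 4.12 (cv2) and the standard library are available. Lean on these libraries where they do the work, as an engineer would, in place of code of your own. Each camera call takes 0.05 s, during which the arm holds its last target.

## Working session

There is one attempt and no reset: what is moved stays moved. The work goes in short steps, Python scripts to look and compute and a tool call to move; the robot and the scene stay as the last step left them, time stands still between calls to the robot, and variables do not carry over. Pictures are saved under pics/ and viewed, and the job is handed in when it is done.

Besides the shell and the picture viewer there is one more tool, called by a JSON object that holds its "name" and its "arguments". step_arm: Moves the arm, as the interface text tells. Its arguments: {"type":"object","properties":{"rows":{"type":"array"},"jaw":{"type":"number"},"force":{"type":"number"}},"required":["rows"]}

```bash
mkdir -p pics; python3 - <<'E'
from rig import manip,cams
import cv2,numpy as np
s=manip.sense();print(s['clock'],s['tcp_pos'],s['ee_rot'],s['contact_force'])
for n in("scene","top"):
    im=cams.camera(n);cv2.imwrite(f'pics/{n}0.png',im)
for n in("scene","top","wrist"):print(n,cams.get_calibration(n))
E
```

```text
0.0 [268.81581511 618.67270551 247.63666516] [[ 9.17135917e-01 -3.98574301e-01 -4.87105062e-04]
 [-3.98574554e-01 -9.17134550e-01 -1.59444235e-03]
 [ 1.88762864e-04  1.65646803e-03 -9.99998610e-01]] [-0.60745205 -0.55203787 -0.73343968]
scene {'camera_matrix': array([[367.75155972,   0.        , 255.23081837],
       [  0.        , 367.75155972, 188.9861326 ],
       [  0.        ,   0.        ,   1.        ]]), 'k1': 0.0003256620607662059, 'extrinsics': array([[-5.69159046e-01,  8.22088417e-01, -1.51200123e-02,
         2.09183075e+02],
       [ 5.32475774e-01,  3.54513855e-01, -7.68628309e-01,
        -2.59782263e+02],
       [-6.26520176e-01, -4.45522795e-01, -6.39516933e-01,
         1.26584195e+03],
       [ 0.00000000e+00,  0.00000000e+00,  0.00000000e+00,
         1.00000000e+00]])}
top {'camera_matrix': array([[373.54317224,   0.        , 263.65971435],
       [  0.        , 373.54317224, 187.82299376],
       [  0.        ,   0.        ,   1.        ]]), 'k1': -0.011984789875944615, 'extrinsics': array([[ 1.08197768e-02, -9.99924054e-01,  5.90070411e-03,
         9.15074048e+01],
       [-9.96403158e-01, -1.12772900e-02, -8.39855300e-02,
         4.95852455e+02],
       [ 8.40456956e-02, -4.97077552e-03, -9.96449503e-01,
         8.44240770e+02],
       [ 0.00000000e+00,  0.00000000e+00,  0.00000000e+00,
         1.00000000e+00]])}
wrist {'camera_matrix': array([[291.00976177,   0.        , 252.88302577],
       [  0.        , 291.00976177, 186.95690891],
       [  0.        ,   0.        ,   1.        ]]), 'k1': -0.06388743619848637, 'mount': array([[ 1.16959429e-04, -9.55017539e-01, -2.96549299e-01,
         8.00675377e+01],
       [ 9.99999980e-01,  6.31893332e-05,  1.90904193e-04,
         3.21627685e-01],
       [-1.63578101e-04, -2.96549315e-01,  9.55017527e-01,
        -1.36362948e+02],
       [ 0.00000000e+00,  0.00000000e+00,  0.00000000e+00,
         1.00000000e+00]])}
```

View pics/top0.png

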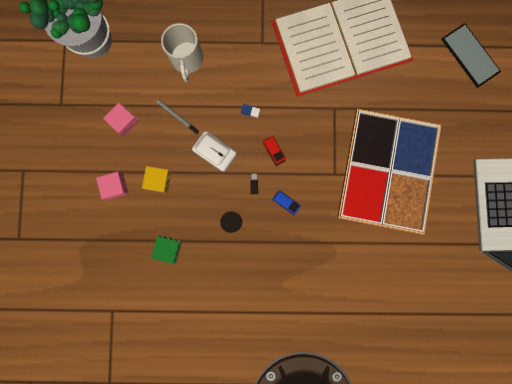

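View pics/scene0.png

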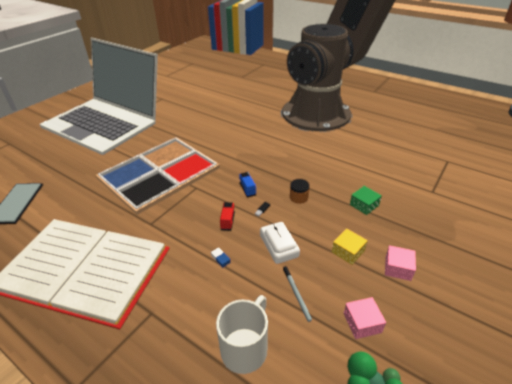

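The top view shows the mouse at (214,151), yellow notes (155,180), blue stapler (286,202), black-lidded pot (231,222), green notes (166,250) and red stapler (274,150). The look-alikes are the pink cubes (120,118) and (111,185), a blue/white eraser (250,111) and a USB stick (254,184). The tray's bays are black (375,140), blue (415,148), red (366,193) and cork (407,202). Next I'll measure and confirm with a crop.

```bash
cat > h.py <<'E'
from rig import manip,cams
import cv2,numpy as np
def rays(n,uv,st=None):
    c=cams.get_calibration(n);K=c['camera_matrix'];uv=np.atleast_2d(np.float64(uv))
    d=cv2.undistortPoints(uv.reshape(-1,1,2),K,np.array([c['k1'],0,0,0.])).reshape(-1,2)
    d=np.c_[d,np.ones(len(d))]
    if n=='wrist':
        M=c['mount'];R=np.array(st['ee_rot']);p=np.array(st['tcp_pos'])
        return R@M[:3,3]+p, d@M[:3,:3].T@R.T
    E=c['extrinsics'];return -E[:3,:3].T@E[:3,3], d@E[:3,:3]
def onplane(n,uv,z,st=None):
    o,d=rays(n,uv,st);return (o+d*((z-o[2])/d[:,2])[:,None])[:,:2]
def project(n,P,st=None):
    c=cams.get_calibration(n);P=np.atleast_2d(np.float64(P))
    if n=='wrist':
        M=c['mount'];R=np.array(st['ee_rot']);P=(P-st['tcp_pos'])@R;X=(P-M[:3,3])@M[:3,:3]
    else:
        E=c['extrinsics'];X=P@E[:3,:3].T+E[:3,3]
    return cv2.projectPoints(X.reshape(-1,1,3),np.zeros(3),np.zeros(3),c['camera_matrix'],np.array([c['k1'],0,0,0.]))[0].reshape(-1,2)
RNG={'yellow':((20,120,110),(34,255,255)),'green':((40,100,40),(85,255,255)),'blue':((105,120,50),(130,255,255)),'red':((0,150,60),(4,255,255)),'pink':((155,60,80),(178,255,255))}
def blobs(im,col,amin=20):
    m=cv2.inRange(cv2.cvtColor(im,cv2.COLOR_BGR2HSV),*RNG[col])
    if col=='red': m|=cv2.inRange(cv2.cvtColor(im,cv2.COLOR_BGR2HSV),(177,150,60),(180,255,255))
    cs,_=cv2.findContours(m,cv2.RETR_EXTERNAL,cv2.CHAIN_APPROX_NONE)
    return [c.reshape(-1,2) for c in cs if cv2.contourArea(c)>amin]
def dims(st): return None
E
python3 - <<'E'
from h import *
im=cv2.imread('pics/top0.png')
print('campos',rays('top',[[0,0]])[0])
for col,z in (('yellow',34),('green',34),('blue',30),('red',30)):
    for c in blobs(im,col):
        p=onplane('top',c,z).astype(np.float32);r=cv2.minAreaRect(p)
        print(col,c.mean(0).round(),np.round(r[0],1),np.round(r[1],1),round(r[2],1))
for nm,u,v,z in (('pot',231,222,44),('mouse',214,151,30)):print(nm,onplane('top',[[u,v]],z))
cv2.imwrite('pics/c1.png',cv2.resize(im[90:270,90:310],None,fx=3.5,fy=3.3,interpolation=cv2.INTER_CUBIC))
cv2.imwrite('pics/c2.png',cv2.resize(im[100:240,330:450],None,fx=4,fy=4,interpolation=cv2.INTER_CUBIC))
E
```

```text
campos [422.12405961 101.28885845 882.34776899]
yellow [155. 179.] [511.3 343.8] [57.6 52.6] 81.2
green [166. 250.] [352.4 315.7] [56.8 52.7] 75.7
green [59. 14.] [892.3 586.4] [ 92.3 199. ] 0.4
blue [288. 204.] [461.5  44.6] [60.9 25.6] 55.4
blue [414. 148.] [ 590.5 -251.6] [ 81.6 111.2] 79.5
blue [246. 109.] [677.5 140. ] [20.  20.4] 72.7
red [365. 193.] [ 484.4 -134.9] [ 85.5 115.1] 79.6
red [274. 150.] [582.1  74.3] [63.1 27.4] 29.9
red [327.  69.] [773.6 -64.4] [344.7 162. ] 74.7
pot [[415.37904298 169.24748287]]
mouse [[578.00359231 212.57104468]]
```

View pics/c1.png

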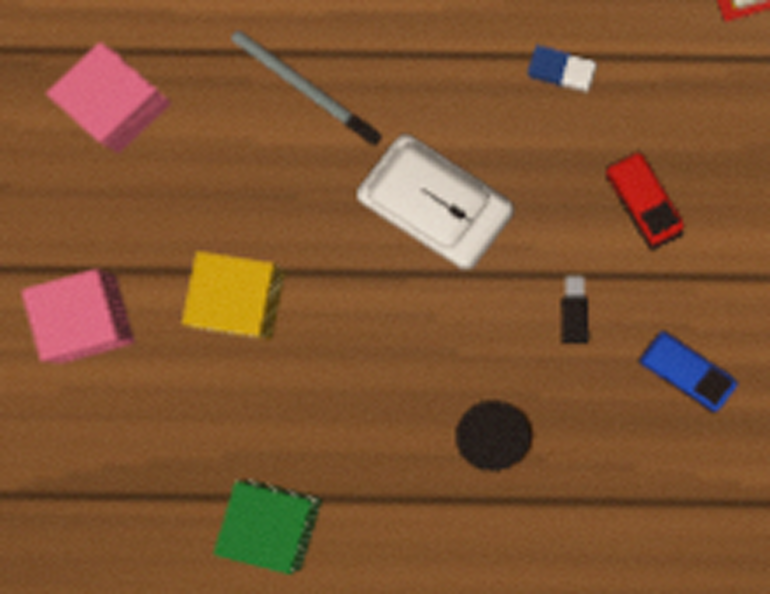

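View pics/c2.png

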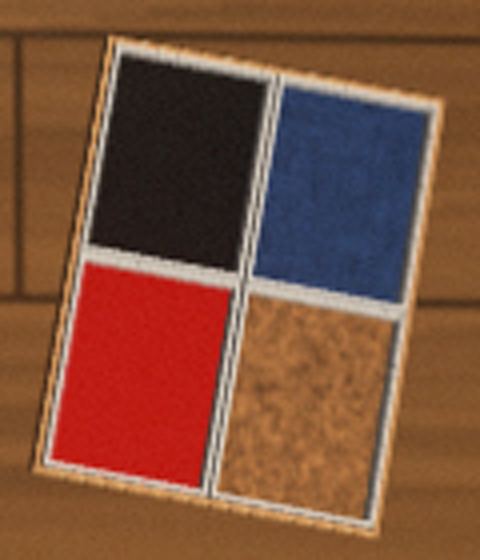

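The crop confirms which ones are meant: yellow cube at (155,180), not pink; blue stapler at (286,202), with the eraser being half white; round black lid at (231,222). The pen tip lies next to the mouse's far-left corner. Now refined measurements.

```bash
cat > meas.py <<'E'
from h import *
def rect(p):
    (c,(w,h),a)=cv2.minAreaRect(p.astype(np.float32))
    if w<h: a+=90;w,h=h,w
    return np.round(c,1),np.round([w,h],1),round((a+90)%180-90,1)
def big(m,amin,box):
    x0,y0,x1,y1=box;mm=np.zeros_like(m);mm[y0:y1,x0:x1]=m[y0:y1,x0:x1]
    cs,_=cv2.findContours(mm,cv2.RETR_EXTERNAL,cv2.CHAIN_APPROX_NONE)
    return max(cs,key=cv2.contourArea).reshape(-1,2)
E
python3 - <<'E'
from meas import *
im=cv2.imread('pics/top0.png');hsv=cv2.cvtColor(im,cv2.COLOR_BGR2HSV)
print('yellow px',hsv[176:184:3,150:168:3,2])
m=cv2.inRange(hsv,(18,120,165),(36,255,255));print('yellow',rect(onplane('top',big(m,50,(130,160,180,205)),34)))
m=cv2.inRange(hsv,(40,100,90),(85,255,255));print('green',rect(onplane('top',big(m,50,(140,225,190,275)),34)))
m=cv2.inRange(hsv,(0,0,120),(180,70,255));c=big(m,50,(185,120,245,180));print('mouse',rect(onplane('top',c,14)))
m=cv2.inRange(hsv,(0,0,0),(180,255,60));c=big(m,50,(215,205,247,240));p=onplane('top',c,44);print('pot',cv2.minEnclosingCircle(p.astype(np.float32)),p.mean(0))
# stapler: blue+black region
m=cv2.inRange(hsv,(105,110,50),(130,255,255))|cv2.inRange(hsv,(0,0,0),(180,255,50));c=big(m,50,(268,185,305,218));print('stapler',rect(onplane('top',c,33)))
# tray: red, black, blue interiors
m=cv2.inRange(hsv,(0,150,60),(5,255,255))|cv2.inRange(hsv,(175,150,60),(180,255,255));r=rect(onplane('top',big(m,50,(335,100,445,240)),7));print('red',r)
m=cv2.inRange(hsv,(100,80,40),(130,255,255));print('blue',rect(onplane('top',big(m,50,(335,100,445,240)),7)))
m=cv2.inRange(hsv,(0,0,0),(180,255,60));print('black',rect(onplane('top',big(m,50,(335,100,400,180)),7)))
# white walls overall
m=cv2.inRange(hsv,(0,0,120),(180,75,255));print('walls',rect(onplane('top',big(m,50,(335,100,445,240)),17)))
E
```

```text
yellow px [[207 205 203 205 205 203]
 [204 204 205 206 206 204]
 [204 203 204 205 205 166]]
yellow (array([511.9, 346.8]), array([52.2, 50.9]), -8.9)
green (array([352.3, 318.4]), array([51.3, 51. ]), -14.2)
mouse (array([581.8, 214.9]), array([96.1, 58.2]), 55.6)
pot ((416.2744445800781, 169.65614318847656), 23.42952537536621) [416.43629942 169.42004735]
stapler (array([461.6,  44.8]), array([61. , 25.9]), 55.4)
red (array([ 486.1, -141.2]), array([118.2,  87.8]), -10.4)
blue (array([ 594.9, -261.6]), array([115.4,  86.3]), -10.7)
black (array([ 612.8, -164.9]), array([114.8,  87. ]), -10.4)
walls (array([ 540. , -199.2]), array([255.1, 195.6]), -10.3)
```

```bash
cat > plan.py <<'E'
import sys
from h import *
from scipy.spatial.transform import Rotation as Ro
def plan(x,y,z,phi,q=True):
    s=manip.sense();p=np.array(s['tcp_pos']);R=np.array(s['ee_rot']);c,sn=np.cos(np.radians(phi)),np.sin(np.radians(phi))
    Rt=np.array([[c,sn,0],[sn,-c,0],[0,0,-1.]]);t=np.array([x,y,z],float)
    print('clock',round(s['clock'],2),'tcp',p.round(1),'yaw',np.degrees(np.arctan2(R[1,0],R[0,0])).round(1),'open',round(s['opening'],3),'F',np.round(s['contact_force'],1),'q6',round(s['q'][5]),'q1',round(s['q'][0]))
    rv=Ro.from_matrix(R.T@Rt).as_rotvec()
    for k in range(1,9):
        ok=True;out=[]
        for i in range(k):
            Ri=R@Ro.from_rotvec(rv*i/k).as_matrix();d=Ri.T@((t-p)/k)/120
            w=Ro.from_matrix(Ri.T@R@Ro.from_rotvec(rv*(i+1)/k).as_matrix()).as_rotvec()/(2*np.pi)
            if abs(d).max()>.999: ok=False
            n=max(np.linalg.norm(d)*120/50,np.degrees(np.linalg.norm(w)*2*np.pi)/8.59)
            out.append((np.r_[d,w].round(3).tolist(),round(n,1)))
        if ok: break
    for o in out: print(o)
if __name__=='__main__': plan(*map(float,sys.argv[1:]))
E
python3 plan.py 416.3 169.5 150 -100.4
```

```text
clock 0.1 tcp [268.8 618.7 247.7] yaw -23.5 open 1.002 F [-0.3 -1.   0.8] q6 -17 q1 83
([0.655, 0.736, 0.205, 0.0, -0.0, 0.053], np.float64(2.4))
([0.861, 0.479, 0.204, 0.0, -0.0, 0.053], np.float64(2.4))
([0.97, 0.169, 0.204, 0.0, -0.0, 0.053], np.float64(2.4))
([0.972, -0.16, 0.204, 0.0, -0.0, 0.053], np.float64(2.4))
```

{"name": "step_arm", "arguments": {"rows": [[0.655, 0.736, 0.205, 0, 0, 0.053], [0.655, 0.736, 0.205, 0, 0, 0.053], [0.655, 0.736, 0.205, 0, 0, 0.053]], "jaw": 0, "force": 20}}

```text
clock: 0.4
tcp_pos: [306.0, 502.7, 222.6]
ee_rot: [[0.732, -0.681, -0.001], [-0.681, -0.732, -0.003], [0.001, 0.003, -1.0]]
contact_force: [-0.0, -0.0, 1.2]
opening: 0.993
```

{"name": "step_arm", "arguments": {"rows": [[0.861, 0.479, 0.204, 0, 0, 0.053], [0.861, 0.479, 0.204, 0, 0, 0.053], [0.861, 0.479, 0.204, 0, 0, 0.053]]}}

```text
clock: 0.7
tcp_pos: [343.0, 390.3, 198.3]
ee_rot: [[0.469, -0.883, -0.002], [-0.883, -0.469, -0.002], [0.001, 0.002, -1.0]]
contact_force: [-0.3, 0.4, -0.7]
opening: 1.005
```

{"name": "step_arm", "arguments": {"rows": [[0.97, 0.169, 0.204, 0, 0, 0.053], [0.97, 0.169, 0.204, 0, 0, 0.053], [0.97, 0.169, 0.204, 0, 0, 0.053]]}}

```text
clock: 1.0
tcp_pos: [380.2, 278.8, 174.0]
ee_rot: [[0.155, -0.988, -0.002], [-0.988, -0.155, -0.002], [0.001, 0.002, -1.0]]
contact_force: [-0.7, 0.3, 0.8]
opening: 1.001
```

{"name": "step_arm", "arguments": {"rows": [[0.972, -0.16, 0.204, 0, 0, 0.053], [0.972, -0.16, 0.204, 0, 0, 0.053], [0.972, -0.16, 0.204, 0, 0, 0.053], [0.972, -0.16, 0.204, 0, 0, 0.053], [0.972, -0.16, 0.204, 0, 0, 0.053]]}}

```text
clock: 1.5
tcp_pos: [418.5, 170.2, 150.5]
ee_rot: [[-0.171, -0.985, 0.0], [-0.985, 0.171, 0.0], [-0.0, -0.0, -1.0]]
contact_force: [-0.2, 0.5, 0.2]
opening: 0.997
```

```bash
python3 plan.py 416.3 169.5 35 -100.4; python3 - <<'E'
from h import *
s=manip.sense();im=cams.camera('wrist');print(project('wrist',[[416.3,169.5,44]],s))
cv2.imwrite('pics/w1.png',im)
E
```

```text
clock 1.5 tcp [418.5 170.2 150.5] yaw -99.8 open 0.997 F [-0.2  0.5  0.2] q6 -57 q1 47
([0.009, 0.017, 0.963, -0.0, 0.0, 0.002], np.float64(2.3))
[[254.6218339  191.60585893]]
```

View pics/w1.png

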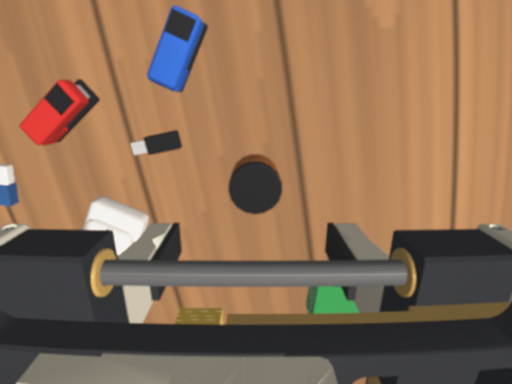

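The wrist view shows the pot lid at (255,187), predicted (254.6,191.6). I'll quantify that.

```bash
python3 - <<'E'
from meas import *
s=manip.sense();im=cv2.imread('pics/w1.png');hsv=cv2.cvtColor(im,cv2.COLOR_BGR2HSV)
m=cv2.inRange(hsv,(0,0,0),(180,255,70));c=big(m,50,(215,140,300,216));p=onplane('wrist',c,44,s);print(cv2.minEnclosingCircle(p.astype(np.float32)))
m=cv2.inRange(hsv,(105,110,50),(130,255,255));c=big(m,50,(130,0,220,95));print(rect(onplane('wrist',c,33,s)))
E
```

```text
((415.989501953125, 166.40126037597656), 23.491680145263672)
(array([459.4,  43.7]), array([60.9, 30.5]), 56.0)
```

```bash
python3 plan.py 416.1 167.5 35 -100.4
```

```text
clock 1.55 tcp [418.5 170.8 150.7] yaw -99.8 open 1.0 F [-0.5  0.5  0.4] q6 -57 q1 47
([0.031, 0.016, 0.964, -0.0, 0.0, 0.002], np.float64(2.3))
```

{"name": "step_arm", "arguments": {"rows": [[0.028, 0.016, 0.2, 0, 0, 0.002], [0.028, 0.016, 0.5, 0, 0, 0.002], [0.028, 0.016, 0.75, 0, 0, 0.002], [0.028, 0.016, 0.9, 0, 0, 0.002], [0.028, 0.016, 0.962, 0, 0, 0.002], [0.028, 0.016, 0.962, 0, 0, 0.002]]}}

```text
clock: 2.15
tcp_pos: [415.5, 168.0, 34.5]
ee_rot: [[-0.181, -0.983, -0.001], [-0.983, 0.181, -0.001], [0.001, 0.001, -1.0]]
contact_force: [-0.4, 0.4, -0.1]
opening: 1.002
```

{"name": "step_arm", "arguments": {"rows": [[0, 0, 0, 0, 0, 0], [0, 0, 0, 0, 0, 0], [0, 0, 0, 0, 0, 0], [0, 0, 0, 0, 0, 0], [0, 0, 0, 0, 0, 0], [0, 0, 0, 0, 0, 0], [0, 0, 0, 0, 0, 0], [0, 0, 0, 0, 0, 0]], "jaw": 1, "force": 20}}

```text
clock: 2.95
tcp_pos: [415.9, 167.5, 35.3]
ee_rot: [[-0.182, -0.983, 0.0], [-0.983, 0.182, 0.0], [-0.0, -0.0, -1.0]]
contact_force: [-2.5, -0.2, 4.8]
opening: 0.546
```

{"name": "step_arm", "arguments": {"rows": [[0, 0, -0.2, 0, 0, 0], [0, 0, -0.5, 0, 0, 0], [0, 0, -0.8, 0, 0, 0], [0, 0, -0.8, 0, 0, 0]]}}

```text
clock: 3.35
tcp_pos: [417.9, 169.2, 135.2]
ee_rot: [[-0.182, -0.983, 0.006], [-0.983, 0.182, 0.005], [-0.006, -0.005, -1.0]]
contact_force: [-0.3, 1.1, -1.3]
opening: 0.543
```

```bash
python3 plan.py 486.3 -140.7 120 -100.4
```

```text
clock 3.35 tcp [417.9 169.2 135.2] yaw -100.5 open 0.543 F [-0.3  1.1 -1.3] q6 -58 q1 47
([0.812, -0.343, 0.039, -0.0, 0.0, -0.0], np.float64(2.1))
([0.812, -0.343, 0.04, -0.0, 0.0, -0.0], np.float64(2.1))
([0.812, -0.343, 0.041, -0.0, 0.0, -0.0], np.float64(2.1))
```

{"name": "step_arm", "arguments": {"rows": [[0.3, -0.12, 0, 0, 0, 0], [0.6, -0.25, 0.02, 0, 0, 0], [0.81, -0.343, 0.04, 0, 0, 0]]}}

```text
clock: 3.65
tcp_pos: [438.0, 62.7, 125.7]
ee_rot: [[-0.182, -0.983, -0.001], [-0.983, 0.182, -0.0], [0.0, 0.001, -1.0]]
contact_force: [0.7, -0.1, -1.3]
opening: 0.545
```

{"name": "step_arm", "arguments": {"rows": [[0.4, -0.17, 0.02, 0, 0, 0], [0.81, -0.343, 0.04, 0, 0, 0], [0.81, -0.343, 0.04, 0, 0, 0]]}}

```text
clock: 3.95
tcp_pos: [460.6, -42.9, 120.2]
ee_rot: [[-0.187, -0.982, -0.002], [-0.982, 0.187, -0.001], [0.001, 0.002, -1.0]]
contact_force: [-0.6, 0.8, -1.9]
opening: 0.542
```

{"name": "step_arm", "arguments": {"rows": [[0.4, -0.17, 0.02, 0, 0, 0], [0.65, -0.275, 0.03, 0, 0, 0], [0.81, -0.343, 0.04, 0, 0, 0], [0.81, -0.343, 0.04, 0, 0, 0], [0.81, -0.343, 0.04, 0, 0, 0]]}}

```text
clock: 4.45
tcp_pos: [483.4, -142.0, 115.8]
ee_rot: [[-0.184, -0.983, -0.002], [-0.983, 0.184, 0.0], [0.0, 0.002, -1.0]]
contact_force: [0.4, 0.1, -0.9]
opening: 0.543
```

```bash
python3 - <<'E'
from meas import *
s=manip.sense();im=cams.camera('wrist');cv2.imwrite('pics/w2.png',im)
im2=cams.camera('scene');cv2.imwrite('pics/s2.png',im2)
print(project('wrist',[[486.3,-140.7,7],[540.2,-200.3,17],[594.5,-260.3,7],[468.5,-237.2,7]],s))
E
python3 plan.py 486.3 -140.7 48 -100.4
```

```text
[[249.07509835 193.90211975]
 [169.95073067 140.99433534]
 [ 90.92389369  79.96209994]
 [248.29995673  77.01538842]]
clock 4.55 tcp [ 483.6 -141.2  116.3] yaw -100.5 open 0.543 F [ 0.   0.4 -2.5] q6 -17 q1 6
([-0.008, -0.022, 0.569, 0.0, 0.0, -0.0], np.float64(1.4))
```

View pics/w2.png

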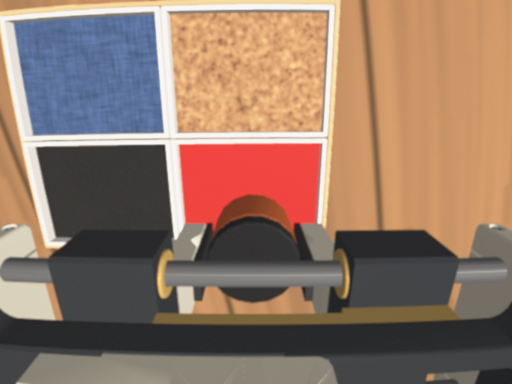

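```bash
python3 - <<'E'
from meas import *
s=manip.sense();im=cv2.imread('pics/w2.png')
print(onplane('wrist',[[172,138],[250,73],[90,72]],17,s), onplane('wrist',[[250,73]],7,s))
E
```

```text
[[ 538.51875509 -201.40961701]
 [ 467.15900065 -238.47191899]
 [ 589.04068839 -263.66360812]] [[ 467.11258008 -239.22974469]]
```

{"name": "step_arm", "arguments": {"rows": [[0, -0.015, 0.2, 0, 0, 0], [0, -0.015, 0.4, 0, 0, 0], [0, -0.015, 0.54, 0, 0, 0], [0, -0.015, 0.59, 0, 0, 0], [0, -0.015, 0.59, 0, 0, 0]]}}

```text
clock: 5.05
tcp_pos: [485.3, -141.5, 45.4]
ee_rot: [[-0.181, -0.983, -0.002], [-0.983, 0.181, -0.0], [0.0, 0.001, -1.0]]
contact_force: [0.3, -0.3, -1.0]
opening: 0.544
```

{"name": "step_arm", "arguments": {"rows": [[0, 0, 0.01, 0, 0, 0], [0, 0, 0.02, 0, 0, 0], [0, 0, 0.025, 0, 0, 0], [0, 0, 0.025, 0, 0, 0]]}}

```text
clock: 5.45
tcp_pos: [486.0, -142.1, 43.3]
ee_rot: [[-0.183, -0.983, 0.001], [-0.983, 0.183, 0.0], [-0.0, -0.001, -1.0]]
contact_force: [0.3, 0.1, -1.7]
opening: 0.542
```

{"name": "step_arm", "arguments": {"rows": [[0, 0, 0.008, 0, 0, 0], [0, 0, 0.014, 0, 0, 0], [0, 0, 0.014, 0, 0, 0], [0, 0, 0.014, 0, 0, 0]]}}

```text
clock: 5.85
tcp_pos: [486.0, -142.2, 42.3]
ee_rot: [[-0.182, -0.983, 0.001], [-0.983, 0.182, -0.0], [0.0, -0.001, -1.0]]
contact_force: [-4.1, 1.7, 13.0]
opening: 0.546
```

Contact is felt (13 N), so I'll open part way.

{"name": "step_arm", "arguments": {"rows": [[0, 0, 0, 0, 0, 0], [0, 0, 0, 0, 0, 0], [0, 0, 0, 0, 0, 0], [0, 0, 0, 0, 0, 0], [0, 0, 0, 0, 0, 0]], "jaw": 0.27}}

```text
clock: 6.35
tcp_pos: [485.7, -142.1, 41.1]
ee_rot: [[-0.183, -0.983, -0.0], [-0.983, 0.183, -0.0], [0.0, 0.0, -1.0]]
contact_force: [-0.4, 0.3, -0.2]
opening: 0.728
```

{"name": "step_arm", "arguments": {"rows": [[0, 0, -0.1, 0, 0, 0], [0, 0, -0.3, 0, 0, 0], [0, 0, -0.65, 0, 0, 0], [0, 0, -0.9, 0, 0, 0]]}}

```text
clock: 6.75
tcp_pos: [486.2, -142.2, 152.2]
ee_rot: [[-0.182, -0.983, 0.002], [-0.983, 0.182, -0.0], [0.0, -0.002, -1.0]]
contact_force: [0.7, 0.5, -0.2]
opening: 0.733
```

```bash
python3 plan.py 460.5 44.2 110 -124.4
```

```text
clock 6.75 tcp [ 486.2 -142.2  152.2] yaw -100.5 open 0.733 F [ 0.7  0.5 -0.2] q6 -16 q1 6
([-0.744, 0.247, 0.175, -0.0, 0.0, 0.033], np.float64(1.9))
([-0.677, 0.396, 0.175, -0.0, 0.0, 0.033], np.float64(1.9))
```

{"name": "step_arm", "arguments": {"rows": [[-0.4, 0.12, 0.05, 0, 0, 0.015], [-0.744, 0.247, 0.175, 0, 0, 0.033], [-0.744, 0.247, 0.175, 0, 0, 0.033]]}}

```text
clock: 7.05
tcp_pos: [471.7, -45.8, 128.2]
ee_rot: [[-0.384, -0.923, -0.0], [-0.923, 0.384, 0.001], [-0.001, 0.001, -1.0]]
contact_force: [0.9, 0.1, 0.2]
opening: 0.733
```

{"name": "step_arm", "arguments": {"rows": [[-0.35, 0.2, 0.09, 0, 0, 0.015], [-0.677, 0.396, 0.175, 0, 0, 0.033], [-0.677, 0.396, 0.175, 0, 0, 0.033], [-0.677, 0.396, 0.175, 0, 0, 0.033]]}}

```text
clock: 7.45
tcp_pos: [459.9, 45.2, 107.7]
ee_rot: [[-0.56, -0.829, 0.0], [-0.829, 0.56, -0.0], [-0.0, -0.0, -1.0]]
contact_force: [-0.1, -0.6, 1.3]
opening: 0.728
```

```bash
python3 - <<'E'
from meas import *
s=manip.sense();im=cams.camera('wrist');cv2.imwrite('pics/w3.png',im)
hsv=cv2.cvtColor(im,cv2.COLOR_BGR2HSV)
m=cv2.inRange(hsv,(105,110,50),(130,255,255));c=big(m,50,(190,80,320,300));print(rect(onplane('wrist',c,33,s)),rect(c))
E
python3 plan.py 460.5 44.2 33.5 -124.4
```

```text
(array([460.1,  39.8]), array([64. , 24.4]), 55.7) (array([248., 199.]), array([78., 32.]), -90.0)
clock 7.5 tcp [460.1  44.4 107.8] yaw -124.1 open 0.73 F [-0.2  0.3  0.3] q6 -64 q1 30
([-0.0, -0.004, 0.619, -0.0, 0.0, 0.001], np.float64(1.5))
```

View pics/w3.png

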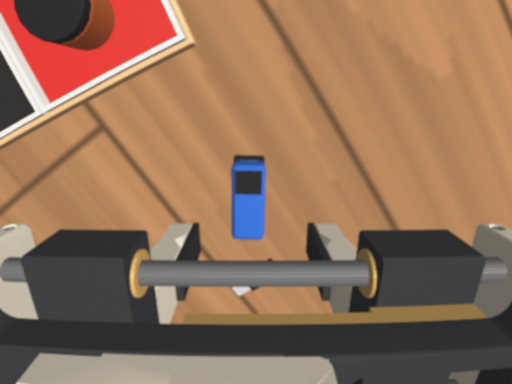

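The pot stands in the red bay (upper left), and the blue stapler at (248,199) lines up with the jaws. Descending.

{"name": "step_arm", "arguments": {"rows": [[0.012, -0.012, 0.2, 0, 0, 0.001], [0.012, -0.012, 0.4, 0, 0, 0.001], [0.012, -0.012, 0.55, 0, 0, 0.001], [0.012, -0.012, 0.617, 0, 0, 0.001], [0.012, -0.012, 0.617, 0, 0, 0.001]]}}

```text
clock: 8.0
tcp_pos: [460.0, 41.1, 32.6]
ee_rot: [[-0.569, -0.822, -0.002], [-0.822, 0.569, -0.001], [0.002, 0.001, -1.0]]
contact_force: [-0.4, 0.1, 0.4]
opening: 0.728
```

{"name": "step_arm", "arguments": {"rows": [[0, 0, 0, 0, 0, 0], [0, 0, 0, 0, 0, 0], [0, 0, 0, 0, 0, 0], [0, 0, 0, 0, 0, 0], [0, 0, 0, 0, 0, 0], [0, 0, 0, 0, 0, 0], [0, 0, 0, 0, 0, 0], [0, 0, 0, 0, 0, 0]], "jaw": 1, "force": 20}}

```text
clock: 8.8
tcp_pos: [460.6, 42.5, 33.5]
ee_rot: [[-0.568, -0.823, 0.001], [-0.823, 0.568, 0.0], [-0.0, -0.0, -1.0]]
contact_force: [-0.3, 1.7, 6.0]
opening: 0.293
```

{"name": "step_arm", "arguments": {"rows": [[0, 0, -0.2, 0, 0, 0], [0, 0, -0.5, 0, 0, 0], [0, 0, -0.75, 0, 0, 0], [0, 0, -0.75, 0, 0, 0]]}}

```text
clock: 9.2
tcp_pos: [462.4, 43.2, 126.7]
ee_rot: [[-0.568, -0.823, 0.006], [-0.823, 0.568, 0.003], [-0.006, -0.003, -1.0]]
contact_force: [0.9, -0.1, -1.3]
opening: 0.296
```

```bash
python3 plan.py 593.7 -261 120 -100.4
```

```text
clock 9.2 tcp [462.4  43.2 126.7] yaw -124.6 open 0.296 F [ 0.9 -0.1 -1.3] q6 -64 q1 30
([0.489, -0.78, 0.019, -0.0, 0.0, -0.022], np.float64(2.2))
([0.593, -0.704, 0.018, -0.0, 0.0, -0.022], np.float64(2.2))
([0.686, -0.614, 0.018, -0.0, 0.0, -0.022], np.float64(2.2))
```

{"name": "step_arm", "arguments": {"rows": [[0.18, -0.3, 0, 0, 0, -0.008], [0.36, -0.57, 0.01, 0, 0, -0.015], [0.489, -0.78, 0.019, 0, 0, -0.022]]}}

```text
clock: 9.5
tcp_pos: [503.9, -60.5, 120.1]
ee_rot: [[-0.448, -0.894, -0.001], [-0.894, 0.448, 0.0], [0.0, 0.001, -1.0]]
contact_force: [0.6, 0.2, -0.2]
opening: 0.298
```

{"name": "step_arm", "arguments": {"rows": [[0.23, -0.26, 0.01, 0, 0, -0.008], [0.45, -0.52, 0.018, 0, 0, -0.015], [0.593, -0.704, 0.018, 0, 0, -0.022]]}}

```text
clock: 9.8
tcp_pos: [547.3, -162.8, 117.3]
ee_rot: [[-0.322, -0.947, -0.002], [-0.947, 0.322, 0.0], [0.001, 0.002, -1.0]]
contact_force: [0.8, 0.2, -0.8]
opening: 0.295
```

{"name": "step_arm", "arguments": {"rows": [[0.25, -0.22, 0.01, 0, 0, -0.008], [0.5, -0.45, 0.018, 0, 0, -0.015], [0.686, -0.614, 0.018, 0, 0, -0.022], [0.686, -0.614, 0.018, 0, 0, -0.022], [0.686, -0.614, 0.018, 0, 0, -0.022]]}}

```text
clock: 10.3
tcp_pos: [589.7, -262.9, 114.7]
ee_rot: [[-0.191, -0.982, -0.003], [-0.982, 0.191, 0.001], [-0.0, 0.003, -1.0]]
contact_force: [-0.5, -0.6, -0.9]
opening: 0.296
```

```bash
python3 plan.py 593.7 -261 43.5 -100.4
```

```text
clock 10.3 tcp [ 589.7 -262.9  114.7] yaw -101.0 open 0.296 F [-0.5 -0.6 -0.9] q6 -4 q1 -7
([-0.021, -0.031, 0.594, 0.0, 0.0, -0.002], np.float64(1.4))
```

{"name": "step_arm", "arguments": {"rows": [[-0.02, -0.031, 0.2, 0, 0, -0.002], [-0.02, -0.031, 0.4, 0, 0, -0.002], [-0.02, -0.031, 0.54, 0, 0, -0.002], [-0.02, -0.031, 0.59, 0, 0, -0.002], [-0.02, -0.031, 0.59, 0, 0, -0.002]]}}

```text
clock: 10.8
tcp_pos: [593.9, -259.8, 44.8]
ee_rot: [[-0.176, -0.984, -0.002], [-0.984, 0.176, 0.0], [-0.0, 0.002, -1.0]]
contact_force: [-0.6, 0.6, -0.6]
opening: 0.289
```

{"name": "step_arm", "arguments": {"rows": [[0, 0, 0.008, 0, 0, 0], [0, 0, 0.015, 0, 0, 0], [0, 0, 0.022, 0, 0, 0], [0, 0, 0.022, 0, 0, 0]]}}

```text
clock: 11.2
tcp_pos: [594.9, -260.8, 43.6]
ee_rot: [[-0.177, -0.984, 0.001], [-0.984, 0.177, -0.0], [-0.0, -0.001, -1.0]]
contact_force: [-0.6, 0.8, -0.6]
opening: 0.293
```

{"name": "step_arm", "arguments": {"rows": [[0, 0, 0.007, 0, 0, 0], [0, 0, 0.014, 0, 0, 0], [0, 0, 0.02, 0, 0, 0], [0, 0, 0.02, 0, 0, 0], [0, 0, 0.02, 0, 0, 0]]}}

```text
clock: 11.7
tcp_pos: [594.7, -260.7, 40.7]
ee_rot: [[-0.176, -0.984, -0.0], [-0.984, 0.176, 0.0], [0.0, 0.0, -1.0]]
contact_force: [0.0, -0.1, -0.5]
opening: 0.29
```

{"name": "step_arm", "arguments": {"rows": [[0, 0, 0.005, 0, 0, 0], [0, 0, 0.008, 0, 0, 0], [0, 0, 0.008, 0, 0, 0]]}}

```text
clock: 12.0
tcp_pos: [594.8, -260.8, 40.5]
ee_rot: [[-0.176, -0.984, 0.0], [-0.984, 0.176, -0.0], [0.0, -0.0, -1.0]]
contact_force: [-1.8, 1.3, 5.5]
opening: 0.295
```

Contact. Release and rise, then on to the notes.

{"name": "step_arm", "arguments": {"rows": [[0, 0, 0, 0, 0, 0], [0, 0, 0, 0, 0, 0], [0, 0, 0, 0, 0, 0], [0, 0, 0, 0, 0, 0], [0, 0, 0, 0, 0, 0]], "jaw": 0.45}}

```text
clock: 12.5
tcp_pos: [594.7, -260.7, 39.6]
ee_rot: [[-0.176, -0.984, -0.0], [-0.984, 0.176, 0.0], [0.0, 0.0, -1.0]]
contact_force: [0.3, 0.5, -0.4]
opening: 0.546
```

{"name": "step_arm", "arguments": {"rows": [[0, 0, -0.1, 0, 0, 0], [0, 0, -0.3, 0, 0, 0], [0, 0, -0.65, 0, 0, 0], [0, 0, -0.9, 0, 0, 0]]}}

```text
clock: 12.9
tcp_pos: [595.3, -261.0, 151.0]
ee_rot: [[-0.176, -0.984, 0.002], [-0.984, 0.176, -0.001], [0.001, -0.002, -1.0]]
contact_force: [1.0, -0.7, -0.9]
opening: 0.547
```

```bash
python3 plan.py 511.9 345.5 130 -98.9
```

```text
clock 12.9 tcp [ 595.3 -261.   151. ] yaw -100.1 open 0.547 F [ 1.  -0.7 -0.9] q6 -4 q1 -6
([-0.971, 0.315, 0.034, -0.0, -0.0, -0.001], np.float64(2.5))
([-0.972, 0.311, 0.034, -0.0, -0.0, -0.001], np.float64(2.5))
([-0.973, 0.306, 0.034, -0.0, -0.0, -0.001], np.float64(2.5))
([-0.975, 0.302, 0.035, -0.0, -0.0, -0.001], np.float64(2.5))
([-0.976, 0.298, 0.035, -0.0, -0.0, -0.001], np.float64(2.5))
```

{"name": "step_arm", "arguments": {"rows": [[-0.971, 0.315, 0.034, 0, 0, -0.001], [-0.971, 0.315, 0.034, 0, 0, -0.001], [-0.971, 0.315, 0.034, 0, 0, -0.001]], "jaw": 0}}

```text
clock: 13.2
tcp_pos: [577.6, -136.8, 145.1]
ee_rot: [[-0.169, -0.986, 0.001], [-0.986, 0.169, 0.001], [-0.001, -0.001, -1.0]]
contact_force: [0.6, -0.3, 0.6]
opening: 0.759
```

{"name": "step_arm", "arguments": {"rows": [[-0.972, 0.311, 0.034, 0, 0, -0.001], [-0.972, 0.311, 0.034, 0, 0, -0.001], [-0.972, 0.311, 0.034, 0, 0, -0.001]]}}

```text
clock: 13.5
tcp_pos: [560.8, -15.1, 140.7]
ee_rot: [[-0.162, -0.987, 0.001], [-0.987, 0.162, 0.001], [-0.001, -0.001, -1.0]]
contact_force: [-0.1, 0.0, 0.2]
opening: 0.987
```

{"name": "step_arm", "arguments": {"rows": [[-0.973, 0.306, 0.034, 0, 0, -0.001], [-0.973, 0.306, 0.034, 0, 0, -0.001], [-0.973, 0.306, 0.034, 0, 0, -0.001]]}}

```text
clock: 13.8
tcp_pos: [543.9, 106.4, 136.7]
ee_rot: [[-0.156, -0.988, 0.001], [-0.988, 0.156, 0.001], [-0.001, -0.001, -1.0]]
contact_force: [-0.1, -1.0, -0.1]
opening: 0.997
```

{"name": "step_arm", "arguments": {"rows": [[-0.975, 0.302, 0.035, 0, 0, -0.001], [-0.975, 0.302, 0.035, 0, 0, -0.001], [-0.975, 0.302, 0.035, 0, 0, -0.001]]}}

```text
clock: 14.1
tcp_pos: [526.6, 228.0, 132.5]
ee_rot: [[-0.149, -0.989, 0.002], [-0.989, 0.149, 0.001], [-0.001, -0.001, -1.0]]
contact_force: [0.7, -0.6, -0.3]
opening: 1.001
```

{"name": "step_arm", "arguments": {"rows": [[-0.45, 0.15, 0.02, 0, 0, -0.001], [-0.85, 0.26, 0.03, 0, 0, -0.001], [-0.976, 0.298, 0.035, 0, 0, -0.001], [-0.976, 0.298, 0.035, 0, 0, -0.001], [-0.976, 0.298, 0.035, 0, 0, -0.001]]}}

```text
clock: 14.6
tcp_pos: [508.9, 345.6, 127.4]
ee_rot: [[-0.144, -0.99, -0.0], [-0.99, 0.144, -0.0], [0.0, 0.0, -1.0]]
contact_force: [0.1, -0.7, -0.6]
opening: 0.996
```

```bash
python3 - <<'E'
from meas import *
s=manip.sense();im=cams.camera('wrist');cv2.imwrite('pics/w4.png',im)
hsv=cv2.cvtColor(im,cv2.COLOR_BGR2HSV)
m=cv2.inRange(hsv,(18,120,165),(36,255,255));c=big(m,50,(190,80,320,300));print(rect(onplane('wrist',c,34,s)),rect(c))
E
python3 plan.py 511.9 345.5 33.5 -98.9
```

```text
(array([511.2, 342.4]), array([52.6, 51.9]), -8.3) (array([249. , 193.5]), array([64., 59.]), 0.0)
clock 14.65 tcp [509.1 344.9 127.4] yaw -98.4 open 1.003 F [-0.5  0.1 -0.7] q6 -61 q1 52
([-0.008, -0.023, 0.783, 0.0, -0.0, 0.002], np.float64(1.9))
```

View pics/w4.png

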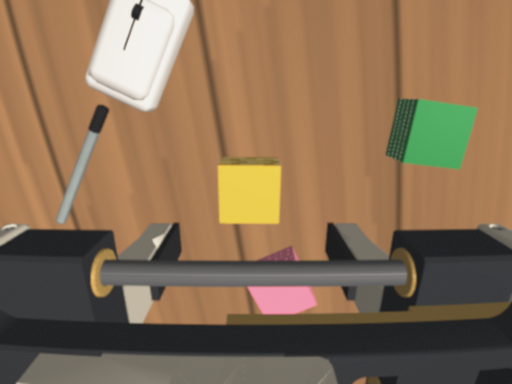

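The yellow cube is at (249,193), between and square to the jaws. The mouse, pen and green notes are clear of the fingers.

{"name": "step_arm", "arguments": {"rows": [[0.004, -0.02, 0.2, 0, 0, 0.001], [0.004, -0.02, 0.5, 0, 0, 0.001], [0.004, -0.02, 0.7, 0, 0, 0.001], [0.004, -0.02, 0.783, 0, 0, 0.001], [0.004, -0.02, 0.783, 0, 0, 0.001]]}}

```text
clock: 15.15
tcp_pos: [511.4, 343.1, 32.3]
ee_rot: [[-0.153, -0.988, -0.002], [-0.988, 0.153, -0.002], [0.002, 0.001, -1.0]]
contact_force: [-0.0, 0.4, 0.7]
opening: 1.001
```

{"name": "step_arm", "arguments": {"rows": [[0, 0, 0, 0, 0, 0], [0, 0, 0, 0, 0, 0], [0, 0, 0, 0, 0, 0], [0, 0, 0, 0, 0, 0], [0, 0, 0, 0, 0, 0], [0, 0, 0, 0, 0, 0], [0, 0, 0, 0, 0, 0], [0, 0, 0, 0, 0, 0]], "jaw": 1, "force": 20}}

```text
clock: 15.95
tcp_pos: [511.6, 345.0, 33.6]
ee_rot: [[-0.151, -0.988, 0.0], [-0.988, 0.151, 0.0], [-0.0, -0.0, -1.0]]
contact_force: [-1.1, -1.0, 6.2]
opening: 0.578
```

{"name": "step_arm", "arguments": {"rows": [[0, 0, -0.2, 0, 0, 0], [0, 0, -0.5, 0, 0, 0], [0, 0, -0.85, 0, 0, 0], [0, 0, -0.85, 0, 0, 0]]}}

```text
clock: 16.35
tcp_pos: [513.9, 347.0, 141.0]
ee_rot: [[-0.15, -0.989, 0.007], [-0.989, 0.151, 0.006], [-0.007, -0.006, -1.0]]
contact_force: [-0.3, 0.4, -0.1]
opening: 0.585
```

```bash
python3 plan.py 490 60 135 -100.4;
```

```text
clock 16.35 tcp [513.9 347.  141. ] yaw -98.7 open 0.585 F [-0.3  0.4 -0.1] q6 -61 q1 52
([0.798, -0.054, 0.011, -0.0, 0.0, 0.002], np.float64(1.9))
([0.798, -0.062, 0.013, -0.0, 0.0, 0.002], np.float64(1.9))
([0.797, -0.07, 0.015, -0.0, 0.0, 0.002], np.float64(1.9))
```

```bash
python3 plan.py 467.7 -238 130 -100.4
```

```text
clock 16.35 tcp [513.9 347.  141. ] yaw -98.7 open 0.585 F [-0.3  0.4 -0.1] q6 -61 q1 52
([0.976, -0.07, 0.012, -0.0, 0.0, 0.001], np.float64(2.3))
([0.975, -0.076, 0.013, -0.0, 0.0, 0.001], np.float64(2.3))
([0.975, -0.082, 0.014, -0.0, 0.0, 0.001], np.float64(2.3))
([0.974, -0.088, 0.016, -0.0, 0.0, 0.001], np.float64(2.3))
([0.973, -0.094, 0.017, -0.0, 0.0, 0.001], np.float64(2.3))
```

{"name": "step_arm", "arguments": {"rows": [[0.3, -0.02, 0, 0, 0, 0.001], [0.65, -0.045, 0.01, 0, 0, 0.001], [0.976, -0.07, 0.012, 0, 0, 0.001]]}}

```text
clock: 16.65
tcp_pos: [501.1, 226.2, 132.8]
ee_rot: [[-0.157, -0.988, -0.001], [-0.988, 0.157, -0.001], [0.001, 0.001, -1.0]]
contact_force: [-0.0, 0.5, -1.4]
opening: 0.575
```

{"name": "step_arm", "arguments": {"rows": [[0.35, -0.03, 0, 0, 0, 0.001], [0.7, -0.055, 0.01, 0, 0, 0.001], [0.975, -0.076, 0.013, 0, 0, 0.001]]}}

```text
clock: 16.95
tcp_pos: [491.5, 108.5, 131.5]
ee_rot: [[-0.165, -0.986, -0.001], [-0.986, 0.165, -0.0], [0.0, 0.001, -1.0]]
contact_force: [0.5, 0.5, -0.9]
opening: 0.579
```

{"name": "step_arm", "arguments": {"rows": [[0.35, -0.03, 0, 0, 0, 0.001], [0.7, -0.06, 0.01, 0, 0, 0.001], [0.975, -0.082, 0.014, 0, 0, 0.001]]}}

```text
clock: 17.25
tcp_pos: [482.1, -8.3, 129.9]
ee_rot: [[-0.171, -0.985, -0.001], [-0.985, 0.171, -0.0], [0.0, 0.001, -1.0]]
contact_force: [0.4, -0.6, -1.6]
opening: 0.577
```

{"name": "step_arm", "arguments": {"rows": [[0.35, -0.03, 0, 0, 0, 0.001], [0.7, -0.06, 0.01, 0, 0, 0.001], [0.974, -0.088, 0.016, 0, 0, 0.001]]}}

```text
clock: 17.55
tcp_pos: [472.7, -125.2, 128.0]
ee_rot: [[-0.177, -0.984, -0.001], [-0.984, 0.177, 0.0], [-0.0, 0.001, -1.0]]
contact_force: [0.7, 0.6, -1.2]
opening: 0.576
```

{"name": "step_arm", "arguments": {"rows": [[0.3, -0.03, 0, 0, 0, 0.001], [0.6, -0.06, 0.01, 0, 0, 0.001], [0.85, -0.08, 0.015, 0, 0, 0.001], [0.973, -0.094, 0.017, 0, 0, 0.001], [0.973, -0.094, 0.017, 0, 0, 0.001], [0.973, -0.094, 0.017, 0, 0, 0.001]]}}

```text
clock: 18.15
tcp_pos: [463.7, -240.2, 125.9]
ee_rot: [[-0.184, -0.983, -0.001], [-0.983, 0.184, 0.0], [-0.0, 0.001, -1.0]]
contact_force: [-0.0, 0.4, -0.5]
opening: 0.584
```

```bash
python3 plan.py 467.7 -238 44 -100.4
```

```text
clock 18.15 tcp [ 463.7 -240.2  125.9] yaw -100.6 open 0.584 F [-0.   0.4 -0.5] q6 -5 q1 -6
([-0.024, -0.03, 0.683, 0.0, 0.0, -0.001], np.float64(1.6))
```

{"name": "step_arm", "arguments": {"rows": [[-0.024, -0.03, 0.2, 0, 0, -0.001], [-0.024, -0.03, 0.45, 0, 0, -0.001], [-0.024, -0.03, 0.63, 0, 0, -0.001], [-0.024, -0.03, 0.683, 0, 0, -0.001], [-0.024, -0.03, 0.69, 0, 0, -0.001], [-0.024, -0.03, 0.69, 0, 0, -0.001]]}}

```text
clock: 18.75
tcp_pos: [468.9, -237.7, 44.5]
ee_rot: [[-0.175, -0.984, 0.001], [-0.984, 0.175, -0.0], [0.0, -0.001, -1.0]]
contact_force: [0.8, 0.9, -0.4]
opening: 0.581
```

{"name": "step_arm", "arguments": {"rows": [[0, 0, 0.007, 0, 0, 0], [0, 0, 0.014, 0, 0, 0], [0, 0, 0.02, 0, 0, 0], [0, 0, 0.02, 0, 0, 0], [0, 0, 0.02, 0, 0, 0]]}}

```text
clock: 19.25
tcp_pos: [468.2, -238.1, 41.5]
ee_rot: [[-0.177, -0.984, 0.0], [-0.984, 0.177, -0.0], [-0.0, -0.0, -1.0]]
contact_force: [0.5, 1.4, -1.5]
opening: 0.581
```

{"name": "step_arm", "arguments": {"rows": [[0, 0, 0.006, 0, 0, 0], [0, 0, 0.012, 0, 0, 0], [0, 0, 0.012, 0, 0, 0], [0, 0, 0.012, 0, 0, 0]]}}

```text
clock: 19.65
tcp_pos: [468.3, -238.1, 40.6]
ee_rot: [[-0.176, -0.984, 0.0], [-0.984, 0.176, -0.0], [0.0, -0.0, -1.0]]
contact_force: [-3.0, 2.3, 7.5]
opening: 0.584
```

{"name": "step_arm", "arguments": {"rows": [[0, 0, 0, 0, 0, 0], [0, 0, 0, 0, 0, 0], [0, 0, 0, 0, 0, 0], [0, 0, 0, 0, 0, 0], [0, 0, 0, 0, 0, 0]], "jaw": 0.27}}

```text
clock: 20.15
tcp_pos: [468.2, -238.0, 39.8]
ee_rot: [[-0.176, -0.984, -0.0], [-0.984, 0.176, 0.0], [0.0, 0.0, -1.0]]
contact_force: [-0.0, -0.1, 0.1]
opening: 0.727
```

{"name": "step_arm", "arguments": {"rows": [[0, 0, -0.1, 0, 0, 0], [0, 0, -0.3, 0, 0, 0], [0, 0, -0.65, 0, 0, 0], [0, 0, -0.9, 0, 0, 0]]}}

```text
clock: 20.55
tcp_pos: [468.6, -238.3, 150.9]
ee_rot: [[-0.176, -0.984, 0.002], [-0.984, 0.176, -0.001], [0.0, -0.002, -1.0]]
contact_force: [1.6, 0.0, 0.5]
opening: 0.735
```

```bash
python3 plan.py 581 213.5 130 -124.4; python3 plan.py 581 213.5 130 55.6
```

```text
clock 20.55 tcp [ 468.6 -238.3  150.9] yaw -100.1 open 0.735 F [1.6 0.  0.5] q6 -5 q1 -6
([-0.968, -0.065, 0.043, -0.0, -0.0, 0.017], np.float64(2.3))
([-0.969, 0.038, 0.043, -0.0, -0.0, 0.017], np.float64(2.3))
([-0.96, 0.14, 0.043, -0.0, -0.0, 0.017], np.float64(2.3))
([-0.94, 0.241, 0.043, -0.0, -0.0, 0.017], np.float64(2.3))
clock 20.55 tcp [ 468.6 -238.3  150.9] yaw -100.1 open 0.735 F [1.6 0.  0.5] q6 -5 q1 -6
([-0.968, -0.065, 0.043, 0.0, -0.0, -0.108], np.float64(4.5))
([-0.712, -0.659, 0.044, 0.0, -0.0, -0.108], np.float64(4.5))
([-0.14, -0.96, 0.044, 0.0, -0.0, -0.108], np.float64(4.5))
([0.494, -0.834, 0.044, 0.0, -0.0, -0.108], np.float64(4.5))
```

{"name": "step_arm", "arguments": {"rows": [[-0.968, -0.065, 0.043, 0, 0, 0.017], [-0.968, -0.065, 0.043, 0, 0, 0.017], [-0.968, -0.065, 0.043, 0, 0, 0.017]], "jaw": 0}}

```text
clock: 20.85
tcp_pos: [497.3, -122.4, 144.2]
ee_rot: [[-0.279, -0.96, 0.002], [-0.96, 0.279, 0.0], [-0.001, -0.002, -1.0]]
contact_force: [-0.1, -0.7, 0.5]
opening: 0.942
```

{"name": "step_arm", "arguments": {"rows": [[-0.969, 0.038, 0.043, 0, 0, 0.017], [-0.969, 0.038, 0.043, 0, 0, 0.017], [-0.969, 0.038, 0.043, 0, 0, 0.017]]}}

```text
clock: 21.15
tcp_pos: [525.8, -8.8, 138.6]
ee_rot: [[-0.379, -0.926, 0.002], [-0.926, 0.379, 0.0], [-0.001, -0.002, -1.0]]
contact_force: [0.3, -0.6, 0.4]
opening: 0.996
```

{"name": "step_arm", "arguments": {"rows": [[-0.96, 0.14, 0.043, 0, 0, 0.017], [-0.96, 0.14, 0.043, 0, 0, 0.017], [-0.96, 0.14, 0.043, 0, 0, 0.017]]}}

```text
clock: 21.45
tcp_pos: [554.1, 104.3, 133.2]
ee_rot: [[-0.475, -0.88, 0.002], [-0.88, 0.475, 0.001], [-0.001, -0.001, -1.0]]
contact_force: [-0.1, -0.2, 0.2]
opening: 1.004
```

{"name": "step_arm", "arguments": {"rows": [[-0.4, 0.1, 0.02, 0, 0, 0.01], [-0.8, 0.2, 0.04, 0, 0, 0.017], [-0.94, 0.241, 0.043, 0, 0, 0.017], [-0.94, 0.241, 0.043, 0, 0, 0.017], [-0.94, 0.241, 0.043, 0, 0, 0.017]]}}

```text
clock: 21.95
tcp_pos: [580.9, 213.1, 127.2]
ee_rot: [[-0.568, -0.823, -0.001], [-0.823, 0.568, -0.0], [0.001, 0.0, -1.0]]
contact_force: [0.5, 0.5, -0.3]
opening: 0.999
```

```bash
python3 - <<'E'
from meas import *
s=manip.sense();im=cams.camera('wrist');cv2.imwrite('pics/w5.png',im)
im2=cams.camera('top');cv2.imwrite('pics/t5.png',cv2.resize(im2[90:270,90:450],None,fx=2.2,fy=2.2,interpolation=cv2.INTER_CUBIC))
hsv=cv2.cvtColor(im,cv2.COLOR_BGR2HSV)
m=cv2.inRange(hsv,(0,0,130),(180,60,255));c=big(m,50,(190,80,320,262));print(rect(onplane('wrist',c,14,s)),rect(c))
E
python3 plan.py 581 213.5 33.5 -124.4
```

```text
(array([581.6, 212.7]), array([98.7, 59.5]), 55.7) (array([251., 188.]), array([104.,  68.]), -90.0)
clock 22.05 tcp [581.  212.3 127.5] yaw -124.7 open 1.0 F [ 1.  -0.6  1.3] q6 -73 q1 38
([-0.008, 0.005, 0.783, 0.0, -0.0, -0.001], np.float64(1.9))
```

View pics/w5.png

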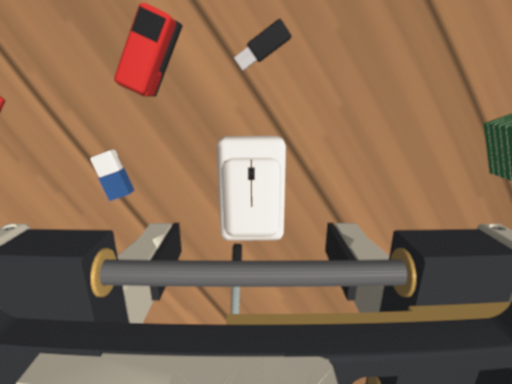

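View pics/t5.png

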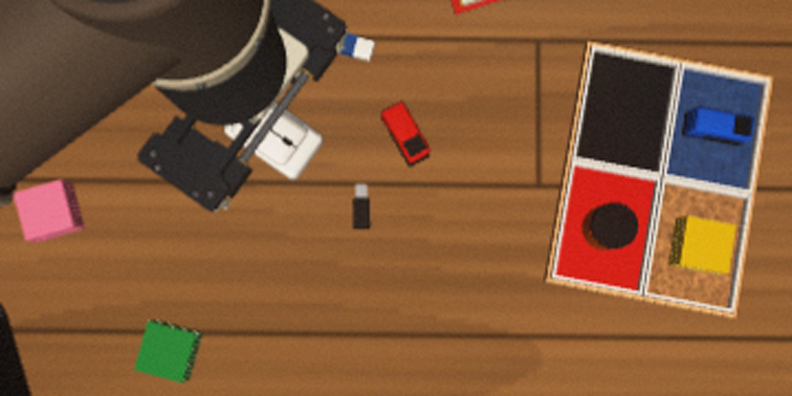

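Pot, stapler and notes are sitting in their bays. The mouse at (251,188) is centred and square between the jaws; descend.

{"name": "step_arm", "arguments": {"rows": [[-0.004, 0.004, 0.2, 0, 0, -0.001], [-0.004, 0.004, 0.5, 0, 0, -0.001], [-0.004, 0.004, 0.7, 0, 0, -0.001], [-0.004, 0.004, 0.783, 0, 0, -0.001], [-0.004, 0.004, 0.783, 0, 0, -0.001], [-0.004, 0.004, 0.783, 0, 0, -0.001]]}}

```text
clock: 22.65
tcp_pos: [582.0, 214.2, 34.5]
ee_rot: [[-0.563, -0.826, 0.001], [-0.826, 0.563, 0.001], [-0.001, -0.001, -1.0]]
contact_force: [0.6, 0.7, 0.8]
opening: 1.0
```

{"name": "step_arm", "arguments": {"rows": [[0, 0, 0, 0, 0, 0], [0, 0, 0, 0, 0, 0], [0, 0, 0, 0, 0, 0], [0, 0, 0, 0, 0, 0], [0, 0, 0, 0, 0, 0], [0, 0, 0, 0, 0, 0], [0, 0, 0, 0, 0, 0], [0, 0, 0, 0, 0, 0]], "jaw": 1, "force": 20}}

```text
clock: 23.45
tcp_pos: [581.4, 214.5, 33.7]
ee_rot: [[-0.563, -0.826, 0.0], [-0.826, 0.563, 0.0], [-0.0, -0.0, -1.0]]
contact_force: [-1.6, 0.3, 6.4]
opening: 0.658
```

{"name": "step_arm", "arguments": {"rows": [[0, 0, -0.05, 0, 0, 0], [0, 0, -0.2, 0, 0, 0], [0, 0, -0.45, 0, 0, 0], [0, 0, -0.75, 0, 0, 0], [0, 0, -0.75, 0, 0, 0]]}}

```text
clock: 23.95
tcp_pos: [583.8, 215.8, 128.6]
ee_rot: [[-0.562, -0.827, 0.007], [-0.827, 0.562, 0.004], [-0.007, -0.004, -1.0]]
contact_force: [0.5, -0.1, -0.3]
opening: 0.66
```

```bash
python3 plan.py 611.3 -164.5 125 169.6; python3 - <<'E'
from h import *
cv2.imwrite('pics/w6.png',cams.camera('wrist'))
E
```

```text
clock 23.95 tcp [583.8 215.8 128.6] yaw -124.2 open 0.66 F [ 0.5 -0.1 -0.3] q6 -73 q1 38
([0.623, -0.493, 0.005, 0.0, 0.0, 0.046], np.float64(1.9))
([0.457, -0.65, 0.006, 0.0, 0.0, 0.046], np.float64(1.9))
([0.253, -0.753, 0.007, 0.0, 0.0, 0.046], np.float64(1.9))
([0.028, -0.794, 0.007, 0.0, 0.0, 0.046], np.float64(1.9))
```

View pics/w6.png

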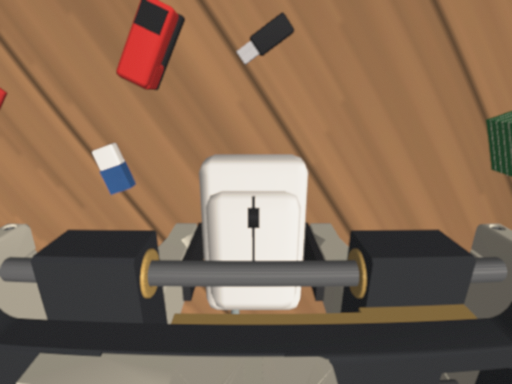

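The mouse is held level at 58 mm. Carrying it to the black bay.

{"name": "step_arm", "arguments": {"rows": [[0.2, -0.15, 0, 0, 0, 0.015], [0.42, -0.33, 0.005, 0, 0, 0.03], [0.623, -0.493, 0.005, 0, 0, 0.046]]}}

```text
clock: 24.3
tcp_pos: [587.1, 118.0, 121.5]
ee_rot: [[-0.778, -0.629, -0.002], [-0.629, 0.778, -0.001], [0.002, 0.001, -1.0]]
contact_force: [0.4, 0.2, 0.1]
opening: 0.662
```

{"name": "step_arm", "arguments": {"rows": [[0.15, -0.22, 0, 0, 0, 0.015], [0.31, -0.44, 0.005, 0, 0, 0.03], [0.457, -0.65, 0.006, 0, 0, 0.046]]}}

```text
clock: 24.6
tcp_pos: [593.9, 22.6, 120.9]
ee_rot: [[-0.925, -0.38, -0.002], [-0.38, 0.925, -0.0], [0.002, 0.0, -1.0]]
contact_force: [-0.1, -0.8, -0.8]
opening: 0.66
```

{"name": "step_arm", "arguments": {"rows": [[0.09, -0.25, 0, 0, 0, 0.015], [0.18, -0.5, 0.005, 0, 0, 0.03], [0.253, -0.753, 0.007, 0, 0, 0.046]]}}

```text
clock: 24.9
tcp_pos: [600.5, -72.3, 120.0]
ee_rot: [[-0.995, -0.101, -0.002], [-0.101, 0.995, 0.0], [0.002, 0.0, -1.0]]
contact_force: [0.4, 0.0, -1.2]
opening: 0.661
```

{"name": "step_arm", "arguments": {"rows": [[0.01, -0.25, 0, 0, 0, 0.015], [0.02, -0.5, 0.005, 0, 0, 0.03], [0.028, -0.72, 0.007, 0, 0, 0.046], [0.028, -0.794, 0.007, 0, 0, 0.046], [0.028, -0.794, 0.007, 0, 0, 0.046], [0.028, -0.794, 0.007, 0, 0, 0.046]]}}

```text
clock: 25.5
tcp_pos: [607.8, -165.6, 119.7]
ee_rot: [[-0.983, 0.182, -0.001], [0.182, 0.983, 0.0], [0.001, 0.0, -1.0]]
contact_force: [0.2, 0.2, -0.1]
opening: 0.656
```

```bash
python3 plan.py 611.3 -164.5 46 169.6; python3 - <<'E'
from h import *
cv2.imwrite('pics/w7.png',cams.camera('wrist'))
E
```

```text
clock 25.5 tcp [ 607.8 -165.6  119.7] yaw 169.5 open 0.656 F [ 0.2  0.2 -0.1] q6 -103 q1 2
([-0.028, 0.014, 0.614, 0.0, -0.0, -0.0], np.float64(1.5))
```

View pics/w7.png

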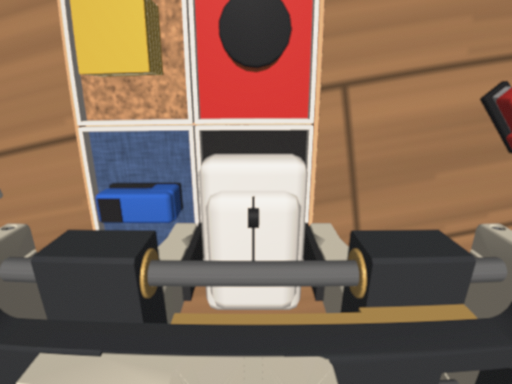

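The mouse sits over the black bay, aligned. The blue stapler (140,203) clears the left finger. Lowering.

{"name": "step_arm", "arguments": {"rows": [[-0.028, 0.014, 0.2, 0, 0, 0], [-0.028, 0.014, 0.4, 0, 0, 0], [-0.028, 0.014, 0.55, 0, 0, 0], [-0.028, 0.014, 0.614, 0, 0, 0], [-0.028, 0.014, 0.63, 0, 0, 0], [-0.028, 0.014, 0.63, 0, 0, 0]]}}

```text
clock: 26.15
tcp_pos: [612.2, -164.5, 45.2]
ee_rot: [[-0.983, 0.181, 0.0], [0.181, 0.983, -0.0], [-0.0, -0.0, -1.0]]
contact_force: [-0.2, -0.5, -0.3]
opening: 0.659
```

{"name": "step_arm", "arguments": {"rows": [[0, 0, 0.007, 0, 0, 0], [0, 0, 0.014, 0, 0, 0], [0, 0, 0.018, 0, 0, 0], [0, 0, 0.018, 0, 0, 0], [0, 0, 0.018, 0, 0, 0]]}}

```text
clock: 26.65
tcp_pos: [611.8, -165.1, 42.7]
ee_rot: [[-0.983, 0.183, 0.0], [0.183, 0.983, -0.0], [-0.0, 0.0, -1.0]]
contact_force: [1.2, -0.7, -0.3]
opening: 0.658
```

{"name": "step_arm", "arguments": {"rows": [[0, 0, 0.006, 0, 0, 0], [0, 0, 0.012, 0, 0, 0], [0, 0, 0.017, 0, 0, 0], [0, 0, 0.017, 0, 0, 0], [0, 0, 0.017, 0, 0, 0]]}}

```text
clock: 27.15
tcp_pos: [611.7, -165.0, 40.7]
ee_rot: [[-0.983, 0.182, 0.0], [0.182, 0.983, -0.0], [-0.0, -0.0, -1.0]]
contact_force: [-2.1, 0.9, 3.6]
opening: 0.659
```

Contact at the expected height. Release and rise.

{"name": "step_arm", "arguments": {"rows": [[0, 0, 0, 0, 0, 0], [0, 0, 0, 0, 0, 0], [0, 0, 0, 0, 0, 0], [0, 0, 0, 0, 0, 0], [0, 0, 0, 0, 0, 0]], "jaw": 0.22}}

```text
clock: 27.65
tcp_pos: [611.8, -165.0, 40.4]
ee_rot: [[-0.983, 0.183, -0.0], [0.183, 0.983, 0.0], [0.0, 0.0, -1.0]]
contact_force: [0.3, 0.6, 0.2]
opening: 0.78
```

{"name": "step_arm", "arguments": {"rows": [[0, 0, -0.1, 0, 0, 0], [0, 0, -0.3, 0, 0, 0], [0, 0, -0.65, 0, 0, 0], [0, 0, -0.98, 0, 0, 0], [0, 0, -0.98, 0, 0, 0]]}}

```text
clock: 28.15
tcp_pos: [615.3, -165.5, 165.6]
ee_rot: [[-0.983, 0.181, 0.011], [0.181, 0.983, -0.001], [-0.011, 0.001, -1.0]]
contact_force: [0.3, -0.6, 0.0]
opening: 0.782
```

{"name": "step_arm", "arguments": {"rows": [[0, 0.4, -0.3, 0, 0, 0], [0, 0.8, -0.6, 0, 0, 0], [0, 0.99, -0.6, 0, 0, 0]]}}

```text
clock: 28.45
tcp_pos: [634.8, -47.3, 234.5]
ee_rot: [[-0.983, 0.183, 0.005], [0.183, 0.983, 0.0], [-0.005, 0.001, -1.0]]
contact_force: [0.3, -0.6, -0.2]
opening: 0.78
```

{"name": "step_arm", "arguments": {"rows": [[0, 0.4, 0, 0, 0, 0], [0, 0.8, 0, 0, 0, 0], [0, 0.99, 0, 0, 0, 0], [0, 0.99, 0, 0, 0, 0]]}}

```text
clock: 28.85
tcp_pos: [655.5, 71.8, 230.6]
ee_rot: [[-0.984, 0.179, 0.001], [0.179, 0.984, 0.0], [-0.001, 0.001, -1.0]]
contact_force: [-1.0, -1.1, 0.6]
opening: 0.779
```

```bash
python3 - <<'E'
from meas import *
print(manip.sense()['clock'],manip.sense()['tcp_pos'],manip.sense()['contact_force'])
im=cams.camera('top');cv2.imwrite('pics/t9.png',cv2.resize(im[90:270,90:450],None,fx=2.2,fy=2.2,interpolation=cv2.INTER_CUBIC))
im2=cams.camera('scene');cv2.imwrite('pics/s9.png',cv2.resize(im2[120:270,80:420],None,fx=2.3,fy=2.3,interpolation=cv2.INTER_CUBIC))
E
```

```text
28.85 [655.50610088  71.80929885 230.5594991 ] [-0.97965897 -1.09227928  0.56638853]
```

View pics/t9.png

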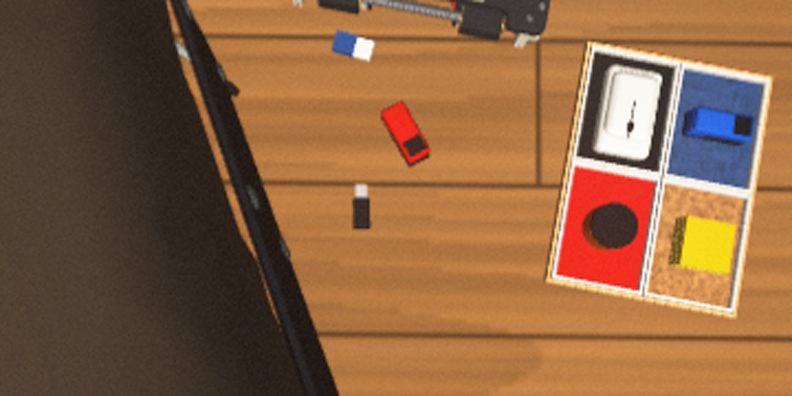

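View pics/s9.png

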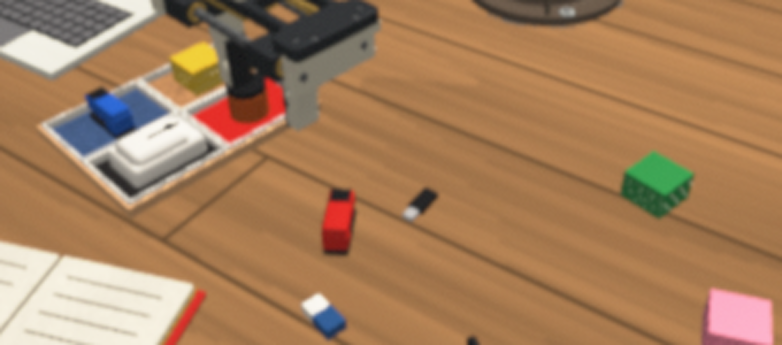

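All four things lie flat in their bays: mouse (630,115), stapler (718,125), pot (612,225) and notes (710,245) in the top crop. The red stapler and green notes are where they were.

```bash
python3 -c "
from rig import ticket;print(ticket.hand_in())"
```

```text
the job is handed in; nothing more can be done
None
```

All four things are packed and the job was handed in at about 29 s of the 93 s allowed. I carried the pot, blue stapler, yellow notes and mouse one at a time to the red, blue, cork and black bays. I lowered each until the wrist felt contact (about 4 to 13 N) before opening the fingers.

- **Placing:** The last top and scene pictures show each thing flat and upright inside its own bay with the gripper clear. I checked these final positions by eye, not by measuring them.
- **Desk-mate's things:** The red stapler looks unmoved in the last top picture. In that picture the arm hid the green notes, so I checked them only in the scene camera, where they stand upright at their starting place to within what the picture shows.
- **Disagreement:** The wrist and top cameras differed by about 2 to 5 mm in y. I used values between the two, which was well within the jaw and bay margins.

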